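# Unhook the dip basket and stand it in the drip tray

### The job

Unhook the dip basket from the stand by its handle post: lift it by feel until its bail is past the tip of the deep upturned hook and just lightly touches the sprung keeper strip above, then draw it straight out through the narrow gap, away from the column, without ever forcing it against the hook or keeper. Set it down gently, upright and flat on the floor of the drip tray with the nut still in it, let go, and leave the other things on the bench alone.

Things in the scene. Friction and masses are not known exactly. Their poses are not given: they have to be found in the camera images.
- basket: Loose open dip basket of perforated sheet, 0.24 to 0.39 kg, with a nut in it. Box 90 (x) x 80 (y) x 40 mm high, walls and floor 3 mm. Origin: centre of its underside, z up. A flat handle post 22 (x) x 14 (y) mm rises from its floor at x = 8 mm to 142 mm above the underside. At its +x side a wire bail (8 mm rods) rises and bends towards +x to hang on the hook.
- post_grip (a point): Point on the handle post's axis, 125 mm above the basket's underside (8, 0, 125 mm in its frame), 17 mm below the post's top: grip here from above with the fingers closing along the basket's y axis (closing along x, open fingers could meet the hook).
- bail (a point): Centre of the bail's level cross bar (8 mm thick, along the basket's y) at 93, 0, 120 mm in the basket's frame. Rods at y = +-22 mm run level from its ends to x = 49 mm, then down to the box: a closed loop round the prong.
- stand: Fixed hook stand 290 mm high. Origin: middle of the column's front face at bench level; z up; the hook points to -x, where the basket hangs, axes about parallel to the stand's. A rubber buffer behind the basket (front face x = -50 mm, 62 to 82 mm high) keeps it level. More than 20 N between basket and stand would bend the hook.
- pins (a point): Point midway between the two rest pins on which the bail bar lies, level with their tops (171 mm above the bench), 10 mm in front of the column. The bar is held behind the upturned prong of a flat J hook: prong 12 mm wide, faces at stand x = -14 and -20 mm, so the bar has 6 mm of play between prong and column.
- tray: Fixed shallow drip tray, 156 (x) x 146 (y) x 16 mm high, walls and floor 3 mm thick. Origin: centre of its underside on the bench, z up; its inner floor is 3 mm higher.
- nut_2: Loose steel nut 25 x 27 x 13 mm lying on the basket's floor; origin at the centre of its underside.
- piston: Bystander: bare piston 87 mm across, 52 mm high, beside the work; leave alone. Origin: centre of its underside.
- gasket_tin: Bystander: dark tin box 81 x 74 x 79 mm near the robot; leave alone. Origin: centre of its underside.
- micrometer: Bystander: small micrometer 52 x 102 x 16 mm lying near the robot; leave alone. Origin: centre of its underside.
- column_top (a point): Top of the column's front face. Prong and sprung keeper strip above it are one head, clamped at an UNREPORTED height: prong tip 22 to 72 mm above the pins' tops, keeper underside always 12 mm above the tip (4 mm room for the bar), keeper at stand x -24 to -2 mm. The head's top plate ends 32 mm above the tip.
- keeper (a joint): How far the sprung keeper strip is pushed up from its rest (m): 0 at rest, 0.005 at its rigid stop, about 4 N per mm. A light touch moves it under 1 mm; over 1.5 mm (6 N) is forcing it. Says nothing of the head's height.

How it is judged:
By the outcome, as a careful person would: the job done as asked, in the order asked, and still so for the second after the job is handed in, with the robot touching nothing.
It also fails if it takes over 61 s, if anything falls off the work surface, if the arm or the gripper's body presses on something with over 40 N, if the wrist force passes 120 N, or if a joint passes its speed limit or range.

### The arm

A 6-joint arm with a two-finger parallel gripper is mounted at the origin on a cart in front of the work surface, level with it; the furniture and walls round the work are solid. World frame = base frame: x ahead of the robot, y to its left, z up, the work surface at z = 0. Lengths are in mm, angles in rad, forces in N, time in s.
With the tool pointing down it reaches from about 350 to 775 mm from the base axis. Payload 7.3 kg.
Tool frame: the origin (TCP) lies at the very end of the fingers, on their centre line; the grasp point (between the pads) lies 19 mm behind it; z points along the fingers, y is the line along which they close (so a half turn about z gives the same grasp; the last joint's range is limited). The gripper opens to 92 mm and grips with 3 to 60 N. Pads are 19 mm wide; open, the fingers measure 130 mm over their backs; the gripper's body (75 mm by 190 mm) begins 47 mm behind the grasp point.
Start: joints at [1.117, 0.342, 1.524, -0, 1.275, -0.146], TCP at [159.041, 500.351, 226.741] pointing down, gripper open.
Joint ranges: [-2.53, 2.53], [-0.77, 2.02], [0.04, 2.7], [-1, 4.14], [0.28, 2.66], [-3.11, 3.11]. Speed limits (rad/s): [2.57, 2.57, 3.14, 3.14, 3.14, 3.14].

### API

Orientations are given as [roll, pitch, yaw] about the fixed x, y, z axes, in that order (R = Rz(yaw) Ry(pitch) Rx(roll)).
In Python, from plant import bot gives the robot as it stands.
- The arm moves only by the tool jog_arm, never from a script. Its argument "targets" is a list of rows, each an object with "xyz": the shift along the tool's x, y, z as a fraction of full scale, a list of three; "spin": the turn about the tool's z as a fraction of full scale. In form: [{"xyz": [x, y, z], "spin": spin}, ...]. A call has exactly 10 rows; each row shifts and turns the commanded pose from where the row before left it, along the tool's axes as they then stand; what a row does not reach is not made up. Full scale, the value 1, is 80 mm for a shift and 0.1 rad for a turn. A row lasts 1/8 s, in which the tool goes at most 62.5 mm and 10.7 degrees, less where a joint would pass 70% of its speed; a pose out of reach is approached as far as the arm can. A call with a number of a shift or a turn outside -1 to 1 is refused whole. A call with a gripper value outside its range is refused whole. "gripper" is the opening in per cent of the stroke, from 0 (shut) to 100 (fully open), set as the call begins (left out, the last holds). The fingers move at their own pace and stop on an object; the grip force is fixed at half the most. Time passes only in rows, so rows that do not move let the fingers close, or fill a call up. It gives the time, the measured TCP pose, the force, the opening and the grip force at its end, in the units of the state.
- bot.get_obs(): the state, without advancing time (a new reading comes with each control period).
- bot.capture(name): name is "side" or "top"; returns the picture (480x640x3 uint8, blue, green, red); there is no depth.
- bot.get_calibration(name): a dict with "vfov" (degrees; the focal length in pixels is half the picture's height over the tangent of half this angle, whatever the lens; pixels are square), "cx", "cy" (the principal point, pixels), "eye" and "rotation" of the camera in the world. Camera axes: x right, y down, z forward; pixel columns grow to the right and rows downward; lengths in mm; the calibration is good to about 2 mm. A picture is of the moment at which its call begins. get_calibration takes no time and is no camera call.
- bot.close_job(): hands the job in; it is judged then, once.
The state is a dict: "time": time; "joint_positions": joint angles; "dq": joint speeds; "tau": joint torques, N m; "tool_pos": TCP position; "tcp_rot": TCP orientation; "contact_force": force on the tool from outside, world axes, zero at the start; "moment": the same for the moment, N m; "grip_width": finger opening in mm; "finger_force": force on a finger pad.
Only numpy, scipy, OpenCV 4.12 (cv2) and the standard library are available. Lean on these libraries where they do the work, as an engineer would, in place of code of your own. Each camera call takes 0.05 s, during which the arm holds its last target. There are 200 camera calls.

## Working session

There is one attempt and no reset: what is moved stays moved. The work goes in short steps, Python scripts to look and compute and a tool call to move; the robot and the scene stay as the last step left them, time stands still between calls to the robot, and variables do not carry over. Pictures are saved under pics/ and viewed, at most 10 in all, crops included, and the job is handed in when it is done.

Besides the shell and the picture viewer there is one more tool, called after ">>>" as name(argument=value, ...), one argument or row to a line, values as JSON. jog_arm: Moves the arm, as the interface text tells. Shift numbers are shares of 80 mm and turn numbers shares of 0.1 rad, none past 1 either way. Its arguments: {"type":"object","properties":{"targets":{"type":"array","items":{"type":"object","properties":{"xyz":{"type":"array","items":{"type":"number"}},"spin":{"type":"number"}}}},"gripper":{"type":"number"}},"required":["targets"]}

```bash
mkdir -p pics; ls; python3 - <<'E'
from plant import bot
import cv2
o=bot.get_obs(); print(o)
for n in("side","top"):
    cv2.imwrite(f"pics/{n}0.png",bot.capture(n)); print(n,bot.get_calibration(n))
E
```

```text
pics
{'time': 0.0, 'joint_positions': array([ 1.11697954e+00,  3.42682666e-01,  1.52502497e+00, -1.17065709e-06,
        1.27541437e+00, -1.46027903e-01]), 'dq': array([-5.04868424e-04,  3.63375348e-04, -1.54786834e-04, -3.75321476e-04,
        3.51598600e-03,  5.64816664e-05]), 'tau': array([-3.39857143e-04, -4.31257796e+01, -2.44218367e+01,  7.17212283e-02,
        5.60529891e-02, -1.17321433e-04]), 'tool_pos': array([158.85846084, 499.95192791, 226.0629876 ]), 'tcp_rot': array([-3.14007941e+00, -2.21428156e-04,  2.83380394e+00]), 'contact_force': array([-0.68747497,  0.01110215, -0.42212244]), 'moment': array([-0.04024876, -0.07023196, -0.04319303]), 'finger_force': 0.0, 'grip_width': 91.39659149217444}
side {'vfov': 50.13101720322158, 'cx': 305.69059313319536, 'cy': 246.67901011051316, 'eye': array([334.42389341, 460.92039971, 595.626852  ]), 'rotation': array([-2.07893796,  0.01117192, -2.91698872])}
top {'vfov': 54.564182404511655, 'cx': 322.4635369179552, 'cy': 241.95563829358392, 'eye': array([ 382.32612467, -270.81142482, 1038.28745904]), 'rotation': array([-2.98388365,  0.03900743, -1.57061538])}
```

View pics/side0.png

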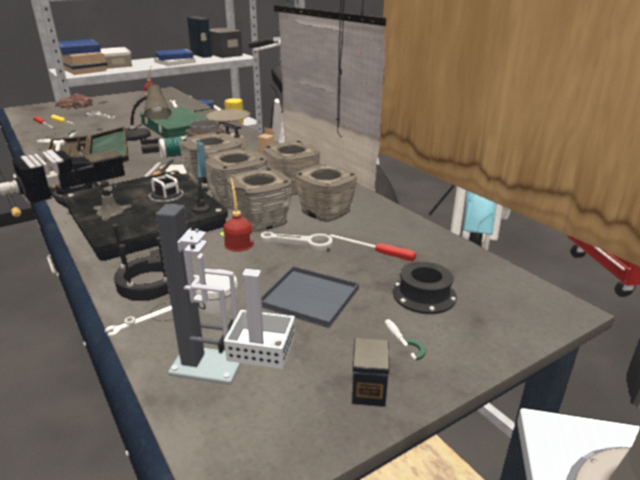

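View pics/top0.png

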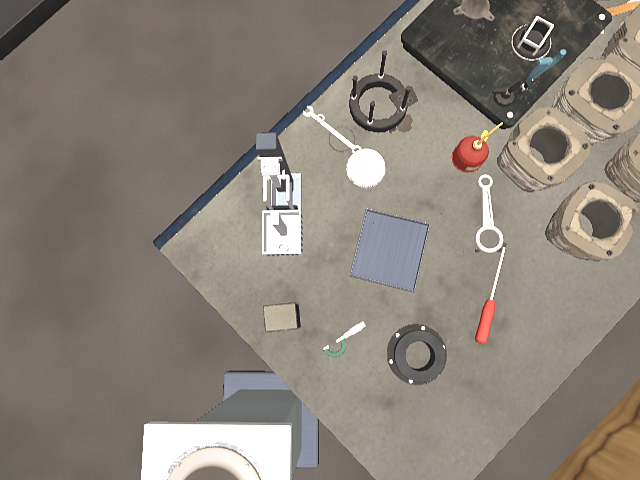

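The side view shows the stand column at about (172,215) to (190,365), the post top near (252,272), the basket around (260,340) and the tray around (310,295). In the top view the column top is at (265,142), the basket around (281,232) and the tray corners near (368,209), (428,224), (413,291) and (351,276). Next I'll build the ray helpers and enlarge the stand area.

```bash
cat > h.py <<'E'
import numpy as np, cv2
from scipy.spatial.transform import Rotation as Ro
from plant import bot
def cam(n):
    c=bot.get_calibration(n); return c, Ro.from_euler('xyz',c['rotation']).as_matrix(), 240/np.tan(np.radians(c['vfov']/2))
def ray(n,uv):
    c,R,f=cam(n); d=R@np.array([(uv[0]-c['cx'])/f,(uv[1]-c['cy'])/f,1]); return np.array(c['eye']),d/np.linalg.norm(d)
def plane(n,uv,z):
    e,d=ray(n,uv); return e+d*(z-e[2])/d[2]
def proj(n,p):
    c,R,f=cam(n); q=R.T@(np.array(p,float)-c['eye']); return np.array([c['cx']+f*q[0]/q[2],c['cy']+f*q[1]/q[2]])
def tri(a,b,na="side",nb="top"):
    e1,d1=ray(na,a);e2,d2=ray(nb,b)
    s=np.linalg.lstsq(np.c_[d1,-d2],e2-e1,rcond=None)[0]
    p,q=e1+s[0]*d1,e2+s[1]*d2; return (p+q)/2,np.linalg.norm(p-q)
E
python3 - <<'E'
from h import *
np.set_printoptions(precision=1,suppress=True)
for n in("side","top"): print(n,proj(n,[0,0,0]),proj(n,bot.get_obs()['tool_pos']))
t=cv2.imread("pics/top0.png"); s=cv2.imread("pics/side0.png")
for uv in [(368,209),(428,224),(413,291),(351,276)]: print(plane("top",uv,16))
for uv in [(300,268),(358,287),(326,324),(262,300)]: print('s',plane("side",uv,16))
cv2.imwrite("pics/c1.png",np.hstack([cv2.resize(s[195:385,150:305],None,fx=3,fy=3,interpolation=2)[:, :],cv2.resize(t[125:265,245:320],None,fx=4,fy=4,interpolation=2)[:560].copy() if 0 else cv2.resize(t[120:262,248:310],(249,570),interpolation=2)]))
E
```

```text
side [668.9 525.2] [1072.7 1899. ]
top [212.6 500.7] [-109.3  448.1]
[ 619.2 -333.1   16. ]
[ 584.  -465.3   16. ]
[ 435.9 -427.8   16. ]
[ 469.  -293.6   16. ]
s [ 563.5 -457.5   16. ]
s [ 431.1 -409.9   16. ]
s [ 471.6 -277.    16. ]
s [ 608.6 -325.5   16. ]
```

View pics/c1.png

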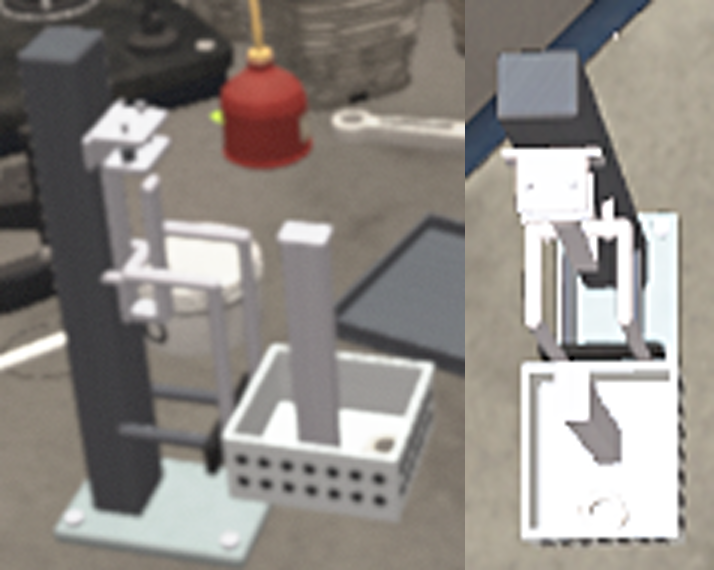

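The crop shows the bail loop round the prong (side crop around (150,280)). The post top is at side px ≈(251.5,272.6) and top px ≈(274.6,217.7). The middle of the column's front top edge is at side px ≈(181.7,210.7) and top px ≈(266.4,149.1).

```bash
python3 - <<'E'
from h import *
np.set_printoptions(precision=1,suppress=True)
for nm,a,b,z in [("post",(251.5,272.6),(274.6,217.7),197),("col",(181.7,210.7),(266.4,149.1),290)]:
    print(nm,tri(a,b),plane("side",a,z),plane("top",b,z))
t=cv2.imread("pics/top0.png"); s=cv2.imread("pics/side0.png")
for n,im,p in(("top",t,(390,250)),("side",s,(310,295))):
    print(im[p[1],p[0]])
    hsv=cv2.cvtColor(cv2.GaussianBlur(im,(3,3),0),cv2.COLOR_BGR2HSV)
    bl=im.astype(int); m=((bl[...,0]-bl[...,2])>8).astype(np.uint8)
    m=cv2.morphologyEx(m,cv2.MORPH_OPEN,np.ones((3,3)))
    k,l,st,c=cv2.connectedComponentsWithStats(m); i=l[p[1],p[0]]; print(n,i,st[i],c[i])
    cn=max(cv2.findContours((l==i).astype(np.uint8),0,1)[0],key=cv2.contourArea)
    ap=cv2.approxPolyDP(cn,0.04*cv2.arcLength(cn,True),True)[:,0]; print(ap.tolist())
    q=np.array([plane(n,v,10) for v in ap]); print(q,np.linalg.norm(q-np.roll(q,1,0),axis=1),q.mean(0))
    q=np.array([plane(n,v,10)[:2] for v in cn[:,0]],np.float32); print(cv2.minAreaRect(q))
# straightness of bench front edge/lens: bystander pixel
E
```

```text
post (array([ 561.8, -148.9,  193.6]), np.float64(2.3706277676654524)) [ 558.7 -143.6  197. ] [ 562.3 -149.1  197. ]
col (array([ 660.2, -146.8,  286.7]), np.float64(3.841907730611898)) [ 654.4 -139.4  290. ] [ 661.  -146.7  290. ]
[165 147 143]
top 6 [ 351  211   76   79 4283] [389.  250.3]
[[367, 211], [352, 275], [412, 289], [426, 225]]
[[ 616.  -331.1   10. ]
 [ 471.7 -296.    10. ]
 [ 440.6 -426.7   10. ]
 [ 582.9 -462.    10. ]] [135.  148.6 134.4 146.6] [ 527.8 -378.9   10. ]
((527.1614990234375, -378.1014404296875), (140.9103546142578, 152.36492919921875), 75.50453186035156)
[125 120 117]
side 0 [     0      0    640    480 295743] [324.4 237.1]
[[0, 0], [0, 479], [138, 479], [40, 200], [173, 479], [639, 479], [639, 0]]
[[ 8428.3 -8793.9    10. ]
 [  826.7   125.     10. ]
 [  650.2    86.2    10. ]
 [ 1375.9  -675.3    10. ]
 [  605.7    76.4    10. ]
 [   19.6   -52.4    10. ]
 [-2725.7 -9249.8    10. ]] [11163.3 11718.8   180.7  1051.9  1076.2   600.   9598.4] [ 1311.5 -2640.5    10. ]Traceback (most recent call last):
  File "<stdin>", line 15, in <module>
  File "h.py", line 9, in plane
    e,d=ray(n,uv); return e+d*(z-e[2])/d[2]
        ~~~^^^^^^
  File "h.py", line 7, in ray
    c,R,f=cam(n); d=R@np.array([(uv[0]-c['cx'])/f,(uv[1]-c['cy'])/f,1]); return np.array(c['eye']),d/np.linalg.norm(d)
          ~~~^^^
  File "h.py", line 5, in cam
    c=bot.get_calibration(n); return c, Ro.from_euler('xyz',c['rotation']).as_matrix(), 240/np.tan(np.radians(c['vfov']/2))
ValueError: time passes only in moves, steps and waits
```

The tray centre is at about (527,-378), yaw ≈ -14°. The post is at about (562,-149) and the column front face at about (660,-147). Both triangulated heights come out within 4 mm of the known values. I'll raise, spin and start across.

>>> jog_arm(
  targets=[
    {"xyz": [0, 0, -0.35], "spin": -1},
    {"xyz": [0, 0, -0.35], "spin": -1},
    {"xyz": [0, 0, -0.35], "spin": -1},
    {"xyz": [-0.39, -0.63, 0], "spin": 0},
    {"xyz": [-0.39, -0.63, 0], "spin": 0},
    {"xyz": [-0.39, -0.63, 0], "spin": 0},
    {"xyz": [-0.39, -0.63, 0], "spin": 0},
    {"xyz": [-0.39, -0.63, 0], "spin": 0},
    {"xyz": [-0.39, -0.63, 0], "spin": 0},
    {"xyz": [-0.39, -0.63, 0], "spin": 0},
  ],
  gripper=100,
)

```text
time: 1.35
tool_pos: [375.2, 144.1, 310.6]
tcp_rot: [3.141, 0.0, 3.134]
contact_force: [0.6, 0.9, -0.7]
grip_width: 92.2
finger_force: 0.0
```

```bash
python3 - <<'E'
from h import *
np.set_printoptions(precision=4,suppress=True)
o=bot.get_obs(); print(o['time'],o['tool_pos'],o['tcp_rot'],o['contact_force'])
C=lambda x,y:(248+(x-465)/4.016,120+y/4.014)
for nm,a,b in [("left",(523,372),(521,538)),("right",(681,372),(682,538)),("front",(521,540),(682,540))]:
    p,q=plane("top",C(*a),95),plane("top",C(*b),95); d=p-q; print(nm,p,q,np.degrees(np.arctan2(d[1],d[0])))
p,q=plane("top",C(500,117),290),plane("top",C(578,117),290); print(p,q,np.degrees(np.arctan2(*(p-q)[:2])))
E
```

```text
1.35 [375.1952 144.0794 310.6343] [3.1414 0.0001 3.1339] [ 0.632   0.9375 -0.6534]
left [ 595.0321 -108.6838   95.    ] [ 508.0533 -109.4418   95.    ] 0.49927951150655847
right [ 594.3278 -190.945    95.    ] [ 507.6412 -192.0787   95.    ] 0.7492807842314437
front [ 507.0203 -109.4632   95.    ] [ 506.6117 -192.086    95.    ] 89.7166691624482
[ 661.1417 -130.1872  290.    ] [ 660.6708 -163.2207  290.    ] 0.8167667398331979
```

>>> jog_arm(
  targets=[
    {"xyz": [-0.39, -0.61, 0], "spin": -0.1},
    {"xyz": [-0.39, -0.61, 0], "spin": 0},
    {"xyz": [-0.39, -0.61, 0], "spin": 0},
    {"xyz": [-0.39, -0.61, 0], "spin": 0},
    {"xyz": [-0.39, -0.61, 0], "spin": 0},
    {"xyz": [-0.39, -0.61, 0], "spin": 0},
    {"xyz": [0, 0, 0], "spin": 0},
    {"xyz": [0, 0, 0.33], "spin": 0},
    {"xyz": [0, 0, 0.33], "spin": 0},
    {"xyz": [0, 0, 0.33], "spin": 0},
  ],
)

```text
time: 2.6
tool_pos: [561.5, -145.8, 230.7]
tcp_rot: [3.141, -0.0, -3.139]
contact_force: [-0.2, 0.4, -1.1]
grip_width: 91.9
finger_force: 0.0
```

```bash
python3 - <<'E'
from h import *
np.set_printoptions(precision=3,suppress=True)
s=bot.capture("side");t=bot.capture("top")
o=bot.get_obs(); print(o['time'],o['tool_pos'],o['tcp_rot'],o['contact_force'])
print(proj("side",o['tool_pos']),proj("top",o['tool_pos']))
cv2.imwrite("pics/side1.png",s)
cv2.imwrite("pics/c2.png",np.hstack([cv2.resize(s[185:385,150:310],None,fx=3,fy=3,interpolation=2),cv2.resize(t[115:265,240:320],(320,600),interpolation=2)]))
E
```

```text
2.7 [ 560.108 -145.311  228.661] [ 3.139 -0.006 -3.139] [ 0.493 -0.008 -0.523]
[249.54  253.202] [269.983 215.229]
```

View pics/c2.png

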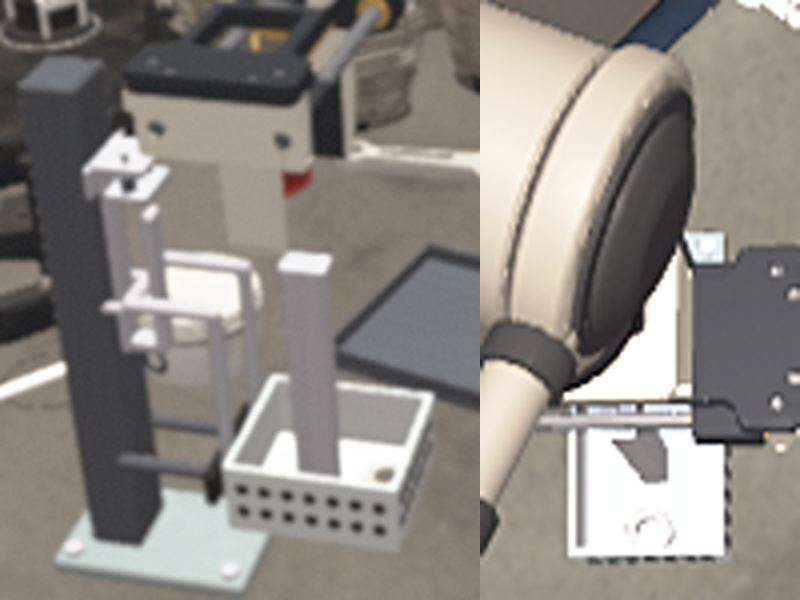

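The fingers hang above and beside the post. The near finger's lower edge is at crop (253,245), which is px ≈(234,267), and the post top is at px ≈(251.5,272.5). I'll check the finger position against its projection.

```bash
python3 - <<'E'
from h import *
np.set_printoptions(precision=1,suppress=True)
o=bot.get_obs(); p=o['tool_pos']; print(p)
for sy in(1,-1):
  for dy in(46,65):
    for dx in(-10,10): print(sy,dy,dx,(proj("side",p+[dx,sy*dy,0])-[150,185])*3)
for z in(142,):
  for dx in(-11,11):
    for dy in(-7,7): print("post",(proj("side",[562+dx,-149+dy,197])-[150,185])*3)
E
```

```text
[ 560.1 -145.3  228.7]
1 46 -10 [287.6 256.3]
1 46 10 [245.9 251.5]
1 65 -10 [273.8 278.4]
1 65 10 [231.2 273.4]
-1 46 -10 [346.3 162.2]
-1 46 10 [308.5 158.4]
-1 65 -10 [357. 145.]
-1 65 10 [319.9 141.4]
post [327.1 251.4]
post [318.5 266.2]
post [284.8 246.7]
post [275.6 261.3]
```

```bash
python3 - <<'E'
import cv2
s=cv2.imread("pics/side1.png"); cv2.imwrite("pics/c3.png",cv2.resize(s[210:290,190:290],None,fx=7,fy=7,interpolation=2))
E
```

```text
(no output)
```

View pics/c3.png

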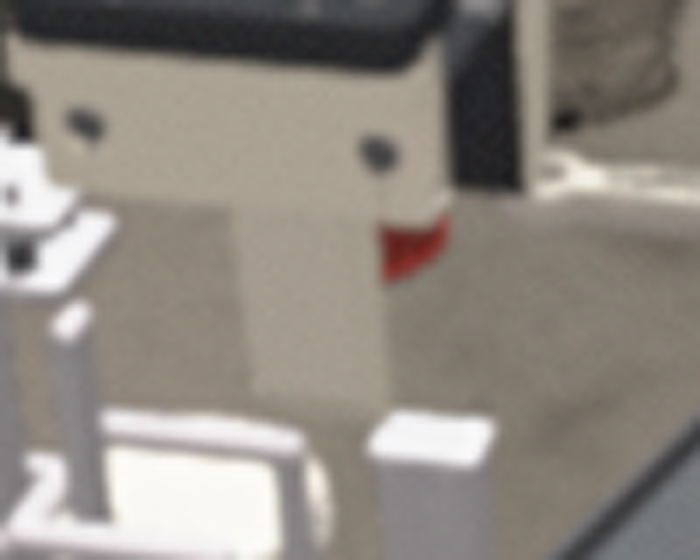

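The finger and post line up within a few millimetres, which is plenty for the 92 mm opening. I'll descend to the grip height.

>>> jog_arm(
  targets=[
    {"xyz": [0, -0.04, 0.1], "spin": 0},
    {"xyz": [0, 0, 0.15], "spin": 0},
    {"xyz": [0, 0, 0.15], "spin": 0},
    {"xyz": [0, 0, 0.15], "spin": 0},
    {"xyz": [0, 0, 0.15], "spin": 0},
    {"xyz": [0, 0, 0.1], "spin": 0},
    {"xyz": [0, 0, 0.04], "spin": 0},
    {"xyz": [0, 0, 0], "spin": 0},
    {"xyz": [0, 0, 0], "spin": 0},
    {"xyz": [0, 0, 0], "spin": 0},
  ],
)

```text
time: 3.95
tool_pos: [562.2, -150.1, 164.7]
tcp_rot: [-3.141, 0.001, -3.139]
contact_force: [0.3, -0.4, -0.3]
grip_width: 91.5
finger_force: 0.0
```

>>> jog_arm(
  targets=[
    {"xyz": [0, 0, 0], "spin": 0},
    {"xyz": [0, 0, 0], "spin": 0},
    {"xyz": [0, 0, 0], "spin": 0},
    {"xyz": [0, 0, 0], "spin": 0},
    {"xyz": [0, 0, 0], "spin": 0},
    {"xyz": [0, 0, 0], "spin": 0},
    {"xyz": [0, 0, 0], "spin": 0},
    {"xyz": [0, 0, 0], "spin": 0},
    {"xyz": [0, 0, 0], "spin": 0},
    {"xyz": [0, 0, 0], "spin": 0},
  ],
  gripper=0,
)

```text
time: 5.2
tool_pos: [562.1, -149.5, 164.4]
tcp_rot: [3.141, 0.0, -3.139]
contact_force: [0.5, 3.6, 1.8]
grip_width: 15.3
finger_force: 29.9
```

```bash
python3 - <<'E'
from h import *
np.set_printoptions(precision=3,suppress=True)
o=bot.get_obs()
for k in('time','tool_pos','tcp_rot','contact_force','moment','grip_width','finger_force'): print(k,o[k])
E
```

```text
time 5.2
tool_pos [ 562.086 -149.486  164.38 ]
tcp_rot [ 3.141  0.    -3.139]
contact_force [0.504 3.634 1.831]
moment [ 0.651 -0.054  0.184]
grip_width 15.3440542475538
finger_force 29.909133799374104
```

The grip holds, with 15.3 mm between the fingers and 30 N. I'll start with a small lift to feel the weight.

>>> jog_arm(
  targets=[
    {"xyz": [0, 0, -0.01], "spin": 0},
    {"xyz": [0, 0, -0.01], "spin": 0},
    {"xyz": [0, 0, -0.01], "spin": 0},
    {"xyz": [0, 0, -0.01], "spin": 0},
    {"xyz": [0, 0, -0.01], "spin": 0},
    {"xyz": [0, 0, -0.01], "spin": 0},
    {"xyz": [0, 0, -0.01], "spin": 0},
    {"xyz": [0, 0, 0], "spin": 0},
    {"xyz": [0, 0, 0], "spin": 0},
    {"xyz": [0, 0, 0], "spin": 0},
  ],
)

```text
time: 6.45
tool_pos: [563.1, -150.0, 169.4]
tcp_rot: [3.141, 0.002, -3.139]
contact_force: [8.8, 2.4, -8.6]
grip_width: 15.4
finger_force: 29.9
```

```bash
cat > st.py <<'E'
from h import *
np.set_printoptions(precision=2,suppress=True)
o=bot.get_obs()
for k in('time','tool_pos','tcp_rot','contact_force','moment','grip_width','finger_force'): print(k,o[k])
E
python3 st.py
```

```text
time 6.45
tool_pos [ 563.12 -149.97  169.36]
tcp_rot [ 3.14  0.   -3.14]
contact_force [ 8.77  2.44 -8.59]
moment [ 0.36 -1.09  0.11]
grip_width 15.399622177510293
finger_force 29.881445591454394
```

Fx is +8.8 N, so the prong is pushing the bar towards the column. I'll ease the basket towards the column in small steps.

>>> jog_arm(
  targets=[
    {"xyz": [-0.0125, 0, 0], "spin": 0},
    {"xyz": [-0.0125, 0, 0], "spin": 0},
    {"xyz": [0, 0, 0], "spin": 0},
    {"xyz": [0, 0, 0], "spin": 0},
    {"xyz": [0, 0, 0], "spin": 0},
    {"xyz": [0, 0, 0], "spin": 0},
    {"xyz": [0, 0, 0], "spin": 0},
    {"xyz": [0, 0, 0], "spin": 0},
    {"xyz": [0, 0, 0], "spin": 0},
    {"xyz": [0, 0, 0], "spin": 0},
  ],
)

```text
time: 7.7
tool_pos: [564.1, -150.0, 169.9]
tcp_rot: [3.142, 0.0, -3.139]
contact_force: [-0.5, 0.5, -3.8]
grip_width: 15.2
finger_force: 29.8
```

```bash
python3 st.py
```

```text
time 7.7
tool_pos [ 564.07 -150.04  169.92]
tcp_rot [ 3.14  0.   -3.14]
contact_force [-0.48  0.45 -3.83]
moment [-0.01  0.12 -0.04]
grip_width 15.212412460314775
finger_force 29.81364816427231
```

The basket is free now, with Fx ≈ 0 and a weight of about 3.8 N. Before lifting on, I'll estimate the prong tip height from the side picture. The tip is at crop (72,318), px ≈(200.3,255.4).

```bash
python3 - <<'E'
from h import *
np.set_printoptions(precision=1,suppress=True)
for z in(193,203,213,223,233,243): print(z,proj("side",[643.9,-147,z]),proj("side",[643.9,-147,z+12]),proj("side",[650,-147,z+32]))
print("post",proj("side",[562,-149,197]), "obs 252,272.4; col",proj("side",[660.9,-147,290]),"obs",(104+85)/6+150,(32+60)/6+195)
E
```

```text
193 [198.5 267.5] [197.6 260.7] [192.3 248.6]
203 [197.8 261.8] [196.9 254.9] [191.4 242.7]
213 [197.  256.1] [196.1 249. ] [190.6 236.7]
223 [196.2 250.2] [195.3 243.1] [189.8 230.6]
233 [195.5 244.3] [194.5 237.1] [189.  224.5]
243 [194.7 238.3] [193.7 231. ] [188.1 218.3]
post [250.5 270.4] obs 252,272.4; col [179.7 208.1] obs 181.5 210.33333333333334
```

>>> jog_arm(
  targets=[
    {"xyz": [-0.01, 0, -0.02], "spin": 0},
    {"xyz": [-0.01, 0, -0.02], "spin": 0},
    {"xyz": [0, 0, -0.02], "spin": 0},
    {"xyz": [0, 0, -0.02], "spin": 0},
    {"xyz": [0, 0, -0.02], "spin": 0},
    {"xyz": [0, 0, -0.02], "spin": 0},
    {"xyz": [0, 0, -0.02], "spin": 0},
    {"xyz": [0, 0, 0], "spin": 0},
    {"xyz": [0, 0, 0], "spin": 0},
    {"xyz": [0, 0, 0], "spin": 0},
  ],
)

```text
time: 8.95
tool_pos: [565.6, -150.0, 181.1]
tcp_rot: [3.142, 0.0, -3.139]
contact_force: [-1.5, 0.4, -3.4]
grip_width: 15.1
finger_force: 29.8
```

```bash
python3 st.py
```

```text
time 8.95
tool_pos [ 565.64 -150.02  181.13]
tcp_rot [ 3.14  0.   -3.14]
contact_force [-1.49  0.36 -3.37]
moment [ 0.03  0.17 -0.04]
grip_width 15.132087030797647
finger_force 29.812797904014587
```

Correcting for the constant picture offset of (+1.7,+2.1) px, the tip is about 47 ± 5 mm above the pins. Keeper contact should then come at a lift of about 51 mm, and the lift so far is 17 mm. I'll lift 23 mm more, backing off 0.8 mm from the light contact behind.

>>> jog_arm(
  targets=[
    {"xyz": [0.01, 0, -0.02], "spin": 0},
    {"xyz": [0, 0, -0.04], "spin": 0},
    {"xyz": [0, 0, -0.04], "spin": 0},
    {"xyz": [0, 0, -0.04], "spin": 0},
    {"xyz": [0, 0, -0.04], "spin": 0},
    {"xyz": [0, 0, -0.04], "spin": 0},
    {"xyz": [0, 0, -0.04], "spin": 0},
    {"xyz": [0, 0, -0.03], "spin": 0},
    {"xyz": [0, 0, 0], "spin": 0},
    {"xyz": [0, 0, 0], "spin": 0},
  ],
)

```text
time: 10.2
tool_pos: [564.8, -150.0, 204.2]
tcp_rot: [3.141, -0.0, -3.139]
contact_force: [0.1, -0.4, -3.7]
grip_width: 15.3
finger_force: 29.8
```

```bash
python3 - <<'E'
from h import *
s=bot.capture("side"); cv2.imwrite("pics/c4.png",cv2.resize(s[205:305,165:275],None,fx=6,fy=6,interpolation=2))
E
python3 st.py
```

```text
time 10.25
tool_pos [ 564.78 -150.    204.16]
tcp_rot [ 3.14 -0.   -3.14]
contact_force [-0.61  1.17 -3.92]
moment [ 0.03  0.   -0.03]
grip_width 15.315158270367833
finger_force 29.816191792488098
```

View pics/c4.png

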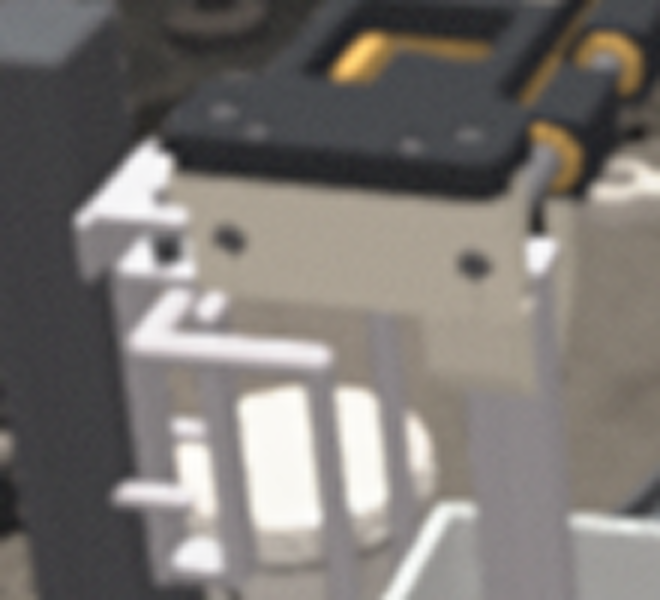

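The bail bar at crop (162,322) is still just below the prong tip at (212,305), with the keeper above it. From here I'll go up by feel in small steps, against an Fz baseline of about -3.7 N.

>>> jog_arm(
  targets=[
    {"xyz": [0, 0, -0.01], "spin": 0},
    {"xyz": [0, 0, -0.01], "spin": 0},
    {"xyz": [0, 0, -0.01], "spin": 0},
    {"xyz": [0, 0, -0.01], "spin": 0},
    {"xyz": [0, 0, 0], "spin": 0},
    {"xyz": [0, 0, 0], "spin": 0},
    {"xyz": [0, 0, 0], "spin": 0},
    {"xyz": [0, 0, 0], "spin": 0},
    {"xyz": [0, 0, 0], "spin": 0},
    {"xyz": [0, 0, 0], "spin": 0},
  ],
)

```text
time: 11.5
tool_pos: [564.9, -150.0, 207.5]
tcp_rot: [3.141, 0.0, -3.139]
contact_force: [-0.0, -0.6, -2.0]
grip_width: 15.1
finger_force: 29.8
```

>>> jog_arm(
  targets=[
    {"xyz": [0, 0, -0.01], "spin": 0},
    {"xyz": [0, 0, -0.01], "spin": 0},
    {"xyz": [0, 0, -0.005], "spin": 0},
    {"xyz": [0, 0, 0], "spin": 0},
    {"xyz": [0, 0, 0], "spin": 0},
    {"xyz": [0, 0, 0], "spin": 0},
    {"xyz": [0, 0, 0], "spin": 0},
    {"xyz": [0, 0, 0], "spin": 0},
    {"xyz": [0, 0, 0], "spin": 0},
    {"xyz": [0, 0, 0], "spin": 0},
  ],
)

```text
time: 12.75
tool_pos: [564.8, -150.0, 209.5]
tcp_rot: [3.142, 0.0, -3.139]
contact_force: [0.3, 0.5, -4.3]
grip_width: 15.3
finger_force: 29.8
```

>>> jog_arm(
  targets=[
    {"xyz": [0, 0, -0.01], "spin": 0},
    {"xyz": [0, 0, -0.01], "spin": 0},
    {"xyz": [0, 0, 0], "spin": 0},
    {"xyz": [0, 0, 0], "spin": 0},
    {"xyz": [0, 0, 0], "spin": 0},
    {"xyz": [0, 0, 0], "spin": 0},
    {"xyz": [0, 0, 0], "spin": 0},
    {"xyz": [0, 0, 0], "spin": 0},
    {"xyz": [0, 0, 0], "spin": 0},
    {"xyz": [0, 0, 0], "spin": 0},
  ],
)

```text
time: 14.0
tool_pos: [564.9, -150.0, 211.1]
tcp_rot: [3.142, 0.0, -3.139]
contact_force: [1.6, 0.5, -3.2]
grip_width: 15.3
finger_force: 29.8
```

>>> jog_arm(
  targets=[
    {"xyz": [0, 0, -0.01], "spin": 0},
    {"xyz": [0, 0, -0.005], "spin": 0},
    {"xyz": [0, 0, 0], "spin": 0},
    {"xyz": [0, 0, 0], "spin": 0},
    {"xyz": [0, 0, 0], "spin": 0},
    {"xyz": [0, 0, 0], "spin": 0},
    {"xyz": [0, 0, 0], "spin": 0},
    {"xyz": [0, 0, 0], "spin": 0},
    {"xyz": [0, 0, 0], "spin": 0},
    {"xyz": [0, 0, 0], "spin": 0},
  ],
)

```text
time: 15.25
tool_pos: [564.9, -150.0, 212.3]
tcp_rot: [3.142, 0.0, -3.139]
contact_force: [0.1, 0.0, -3.5]
grip_width: 14.9
finger_force: 29.8
```

```bash
python3 st.py
```

```text
time 15.25
tool_pos [ 564.85 -150.05  212.3 ]
tcp_rot [ 3.14  0.   -3.14]
contact_force [ 0.05  0.   -3.49]
moment [-0.01 -0.08  0.1 ]
grip_width 14.88778940405588
finger_force 29.81623649597168
```

>>> jog_arm(
  targets=[
    {"xyz": [0, 0, -0.01], "spin": 0},
    {"xyz": [0, 0, -0.005], "spin": 0},
    {"xyz": [0, 0, 0], "spin": 0},
    {"xyz": [0, 0, 0], "spin": 0},
    {"xyz": [0, 0, 0], "spin": 0},
    {"xyz": [0, 0, 0], "spin": 0},
    {"xyz": [0, 0, 0], "spin": 0},
    {"xyz": [0, 0, 0], "spin": 0},
    {"xyz": [0, 0, 0], "spin": 0},
    {"xyz": [0, 0, 0], "spin": 0},
  ],
)

```text
time: 16.5
tool_pos: [564.9, -150.0, 213.5]
tcp_rot: [3.142, 0.0, -3.139]
contact_force: [0.0, 0.2, -3.6]
grip_width: 15.2
finger_force: 29.8
```

>>> jog_arm(
  targets=[
    {"xyz": [0, 0, -0.01], "spin": 0},
    {"xyz": [0, 0, -0.005], "spin": 0},
    {"xyz": [0, 0, 0], "spin": 0},
    {"xyz": [0, 0, 0], "spin": 0},
    {"xyz": [0, 0, 0], "spin": 0},
    {"xyz": [0, 0, 0], "spin": 0},
    {"xyz": [0, 0, 0], "spin": 0},
    {"xyz": [0, 0, 0], "spin": 0},
    {"xyz": [0, 0, 0], "spin": 0},
    {"xyz": [0, 0, 0], "spin": 0},
  ],
)

```text
time: 17.75
tool_pos: [564.9, -150.0, 214.7]
tcp_rot: [3.142, 0.0, -3.139]
contact_force: [-0.3, -0.1, -2.8]
grip_width: 15.6
finger_force: 29.8
```

>>> jog_arm(
  targets=[
    {"xyz": [0, 0, -0.01], "spin": 0},
    {"xyz": [0, 0, -0.005], "spin": 0},
    {"xyz": [0, 0, 0], "spin": 0},
    {"xyz": [0, 0, 0], "spin": 0},
    {"xyz": [0, 0, 0], "spin": 0},
    {"xyz": [0, 0, 0], "spin": 0},
    {"xyz": [0, 0, 0], "spin": 0},
    {"xyz": [0, 0, 0], "spin": 0},
    {"xyz": [0, 0, 0], "spin": 0},
    {"xyz": [0, 0, 0], "spin": 0},
  ],
)

```text
time: 19.0
tool_pos: [564.9, -150.0, 215.9]
tcp_rot: [3.142, 0.0, -3.139]
contact_force: [0.2, 0.7, -4.5]
grip_width: 15.1
finger_force: 29.8
```

>>> jog_arm(
  targets=[
    {"xyz": [0, 0, -0.005], "spin": 0},
    {"xyz": [0, 0, -0.005], "spin": 0},
    {"xyz": [0, 0, 0], "spin": 0},
    {"xyz": [0, 0, 0], "spin": 0},
    {"xyz": [0, 0, 0], "spin": 0},
    {"xyz": [0, 0, 0], "spin": 0},
    {"xyz": [0, 0, 0], "spin": 0},
    {"xyz": [0, 0, 0], "spin": 0},
    {"xyz": [0, 0, 0], "spin": 0},
    {"xyz": [0, 0, 0], "spin": 0},
  ],
)

```text
time: 20.25
tool_pos: [564.9, -150.0, 216.7]
tcp_rot: [3.142, 0.0, -3.139]
contact_force: [-0.1, 1.2, -4.2]
grip_width: 15.1
finger_force: 29.8
```

```bash
python3 st.py
```

```text
time 20.25
tool_pos [ 564.85 -150.02  216.71]
tcp_rot [ 3.14  0.   -3.14]
contact_force [-0.07  1.24 -4.16]
moment [ 0.06 -0.02  0.03]
grip_width 15.080542624077454
finger_force 29.8154416680336
```

>>> jog_arm(
  targets=[
    {"xyz": [0, 0, -0.01], "spin": 0},
    {"xyz": [0, 0, -0.002], "spin": 0},
    {"xyz": [0, 0, 0], "spin": 0},
    {"xyz": [0, 0, 0], "spin": 0},
    {"xyz": [0, 0, 0], "spin": 0},
    {"xyz": [0, 0, 0], "spin": 0},
    {"xyz": [0, 0, 0], "spin": 0},
    {"xyz": [0, 0, 0], "spin": 0},
    {"xyz": [0, 0, 0], "spin": 0},
    {"xyz": [0, 0, 0], "spin": 0},
  ],
)

```text
time: 21.5
tool_pos: [564.9, -150.0, 217.7]
tcp_rot: [3.141, 0.0, -3.139]
contact_force: [0.4, -0.5, -4.1]
grip_width: 15.2
finger_force: 29.8
```

```bash
python3 st.py
```

```text
time 21.5
tool_pos [ 564.85 -150.02  217.66]
tcp_rot [ 3.14  0.   -3.14]
contact_force [ 0.35 -0.49 -4.1 ]
moment [ 0.02 -0.04  0.03]
grip_width 15.210667216975244
finger_force 29.815223515033722
```

>>> jog_arm(
  targets=[
    {"xyz": [0, 0, -0.01], "spin": 0},
    {"xyz": [0, 0, -0.002], "spin": 0},
    {"xyz": [0, 0, 0], "spin": 0},
    {"xyz": [0, 0, 0], "spin": 0},
    {"xyz": [0, 0, 0], "spin": 0},
    {"xyz": [0, 0, 0], "spin": 0},
    {"xyz": [0, 0, 0], "spin": 0},
    {"xyz": [0, 0, 0], "spin": 0},
    {"xyz": [0, 0, 0], "spin": 0},
    {"xyz": [0, 0, 0], "spin": 0},
  ],
)

```text
time: 22.75
tool_pos: [564.8, -150.0, 218.6]
tcp_rot: [3.141, 0.0, -3.139]
contact_force: [1.7, 0.1, -6.2]
grip_width: 14.9
finger_force: 29.8
```

```bash
python3 st.py
```

```text
time 22.75
tool_pos [ 564.84 -150.01  218.61]
tcp_rot [ 3.14  0.   -3.14]
contact_force [ 1.73  0.08 -6.18]
moment [ 0.03 -0.07  0.02]
grip_width 14.861807209598823
finger_force 29.815411269664764
```

>>> jog_arm(
  targets=[
    {"xyz": [0, 0, -0.004], "spin": 0},
    {"xyz": [0, 0, 0], "spin": 0},
    {"xyz": [0, 0, 0], "spin": 0},
    {"xyz": [0, 0, 0], "spin": 0},
    {"xyz": [0, 0, 0], "spin": 0},
    {"xyz": [0, 0, 0], "spin": 0},
    {"xyz": [0, 0, 0], "spin": 0},
    {"xyz": [0, 0, 0], "spin": 0},
    {"xyz": [0, 0, 0], "spin": 0},
    {"xyz": [0, 0, 0], "spin": 0},
  ],
)

```text
time: 24.0
tool_pos: [564.9, -150.0, 219.0]
tcp_rot: [3.142, 0.0, -3.139]
contact_force: [0.9, 0.7, -5.7]
grip_width: 15.4
finger_force: 29.8
```

```bash
python3 st.py
```

```text
time 24.0
tool_pos [ 564.85 -150.01  218.95]
tcp_rot [ 3.14  0.   -3.14]
contact_force [ 0.86  0.69 -5.67]
moment [ 0.08 -0.04  0.04]
grip_width 15.38566455696779
finger_force 29.815618693828583
```

The readings are noisy, so I'll average several by letting a few camera periods pass.

```bash
cat > avg.py <<'E'
from h import *
np.set_printoptions(precision=2,suppress=True)
r=[]
for i in range(10):
    bot.capture("top"); o=bot.get_obs(); r.append(np.r_[o['contact_force'],o['moment']])
r=np.array(r); print(o['time'],o['tool_pos'],r.mean(0),r.std(0))
E
python3 avg.py
```

```text
24.5 [ 564.84 -150.01  218.94] [ 1.    0.35 -5.39  0.03 -0.02 -0.01] [0.42 0.35 0.57 0.02 0.02 0.03]
```

>>> jog_arm(
  targets=[
    {"xyz": [0, 0, -0.004], "spin": 0},
    {"xyz": [0, 0, 0], "spin": 0},
    {"xyz": [0, 0, 0], "spin": 0},
    {"xyz": [0, 0, 0], "spin": 0},
    {"xyz": [0, 0, 0], "spin": 0},
    {"xyz": [0, 0, 0], "spin": 0},
    {"xyz": [0, 0, 0], "spin": 0},
    {"xyz": [0, 0, 0], "spin": 0},
    {"xyz": [0, 0, 0], "spin": 0},
    {"xyz": [0, 0, 0], "spin": 0},
  ],
)

```text
time: 25.75
tool_pos: [564.8, -150.1, 219.3]
tcp_rot: [3.142, 0.0, -3.139]
contact_force: [1.3, 1.0, -5.9]
grip_width: 15.1
finger_force: 29.8
```

```bash
python3 avg.py
```

```text
26.25 [ 564.83 -150.05  219.26] [ 1.41  0.53 -5.76  0.04 -0.05 -0.01] [0.38 0.56 0.4  0.04 0.03 0.04]
```

Fz is holding about 2 N above the weight, which means a light touch of about 0.5 mm on the keeper. I'll check that the bar has cleared the tip before drawing it out.

```bash
python3 - <<'E'
from h import *
s=bot.capture("side"); cv2.imwrite("pics/c5.png",cv2.resize(s[220:290,165:255],None,fx=8,fy=8,interpolation=2))
E
```

```text
(no output)
```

View pics/c5.png

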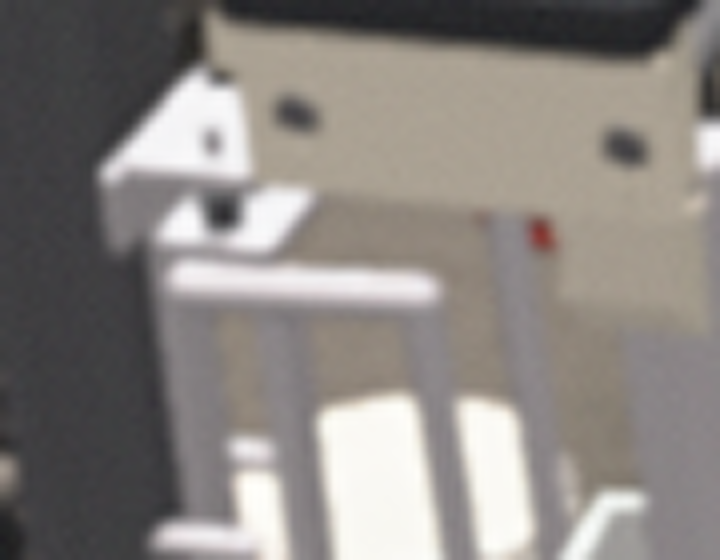

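The bar lies just under the keeper strip, at crop (300,285), and above the prong tip, which it now hides. I'll ease down to mid-gap and start drawing straight out.

>>> jog_arm(
  targets=[
    {"xyz": [0, 0, 0.015], "spin": 0},
    {"xyz": [0, 0, 0.01], "spin": 0},
    {"xyz": [0, 0, 0], "spin": 0},
    {"xyz": [0.02, 0, 0], "spin": 0},
    {"xyz": [0.02, 0, 0], "spin": 0},
    {"xyz": [0.02, 0, 0], "spin": 0},
    {"xyz": [0.02, 0, 0], "spin": 0},
    {"xyz": [0.02, 0, 0], "spin": 0},
    {"xyz": [0, 0, 0], "spin": 0},
    {"xyz": [0, 0, 0], "spin": 0},
  ],
)

```text
time: 27.55
tool_pos: [556.7, -150.1, 217.3]
tcp_rot: [3.142, -0.0, -3.139]
contact_force: [-0.7, -0.4, -4.3]
grip_width: 15.7
finger_force: 29.8
```

```bash
python3 st.py
```

```text
time 27.55
tool_pos [ 556.7  -150.1   217.27]
tcp_rot [ 3.14 -0.   -3.14]
contact_force [-0.75 -0.36 -4.27]
moment [ 0.04  0.07 -0.01]
grip_width 15.725094928884557
finger_force 29.814349114894867
```

It draws freely, so I'll continue.

>>> jog_arm(
  targets=[
    {"xyz": [0.02, 0, 0], "spin": 0},
    {"xyz": [0.025, 0, 0], "spin": 0},
    {"xyz": [0.025, 0, 0], "spin": 0},
    {"xyz": [0.025, 0, 0], "spin": 0},
    {"xyz": [0.025, 0, 0], "spin": 0},
    {"xyz": [0.025, 0, 0], "spin": 0},
    {"xyz": [0.025, 0, 0], "spin": 0},
    {"xyz": [0.025, 0, 0], "spin": 0},
    {"xyz": [0, 0, 0], "spin": 0},
    {"xyz": [0, 0, 0], "spin": 0},
  ],
)

```text
time: 28.8
tool_pos: [541.3, -150.1, 217.3]
tcp_rot: [3.142, 0.0, -3.139]
contact_force: [-0.3, 0.7, -4.0]
grip_width: 15.1
finger_force: 29.8
```

```bash
python3 st.py
```

```text
time 28.8
tool_pos [ 541.32 -150.08  217.31]
tcp_rot [ 3.14  0.   -3.14]
contact_force [-0.27  0.71 -3.96]
moment [ 0.03 -0.06  0.01]
grip_width 15.13083855444198
finger_force 29.81626331806183
```

The bar is clear of the hook. I'll draw it well away and carry it to the tray at this height (underside ≈108 mm).

>>> jog_arm(
  targets=[
    {"xyz": [0.15, 0, 0], "spin": 0},
    {"xyz": [0.3, 0, 0], "spin": 0},
    {"xyz": [0.25, -0.1, 0], "spin": 0},
    {"xyz": [0.05, -0.3, 0], "spin": 0},
    {"xyz": [0, -0.4, 0], "spin": 0},
    {"xyz": [-0.12, -0.45, 0], "spin": 0},
    {"xyz": [-0.2, -0.45, 0], "spin": 0},
    {"xyz": [-0.2, -0.45, 0], "spin": 0},
    {"xyz": [-0.12, -0.3, 0], "spin": 0},
    {"xyz": [-0.03, -0.15, 0], "spin": 0},
  ],
)

```text
time: 30.05
tool_pos: [534.9, -359.1, 216.7]
tcp_rot: [3.141, -0.001, -3.14]
contact_force: [1.0, 1.5, -3.6]
grip_width: 15.4
finger_force: 29.8
```

>>> jog_arm(
  targets=[
    {"xyz": [0, -0.1, 0], "spin": 0},
    {"xyz": [0, -0.1, 0], "spin": 0},
    {"xyz": [0, -0.05, 0.1], "spin": 0},
    {"xyz": [0, 0, 0.15], "spin": 0},
    {"xyz": [0, 0, 0.2], "spin": 0},
    {"xyz": [0, 0, 0.2], "spin": 0},
    {"xyz": [0, 0, 0.15], "spin": 0},
    {"xyz": [0, 0, 0.1], "spin": 0},
    {"xyz": [0, 0, 0], "spin": 0},
    {"xyz": [0, 0, 0], "spin": 0},
  ],
)

```text
time: 31.3
tool_pos: [535.6, -378.4, 145.9]
tcp_rot: [-3.141, 0.001, -3.139]
contact_force: [-0.0, 0.5, -2.7]
grip_width: 14.7
finger_force: 29.8
```

```bash
python3 - <<'E'
from h import *
s=bot.capture("side");t=bot.capture("top")
cv2.imwrite("pics/c6.png",np.hstack([cv2.resize(s[190:340,205:375],None,fx=2.6,fy=2.6,interpolation=2),cv2.resize(t[190:310,325:445],(390,390),interpolation=2)[:, :350]]))
E
python3 st.py
```

```text
time 31.4
tool_pos [ 535.62 -378.36  145.95]
tcp_rot [-3.14  0.   -3.14]
contact_force [ 0.6  -0.07 -3.47]
moment [-0.02 -0.01  0.06]
grip_width 15.242298347592625
finger_force 29.816178381443024
```

View pics/c6.png

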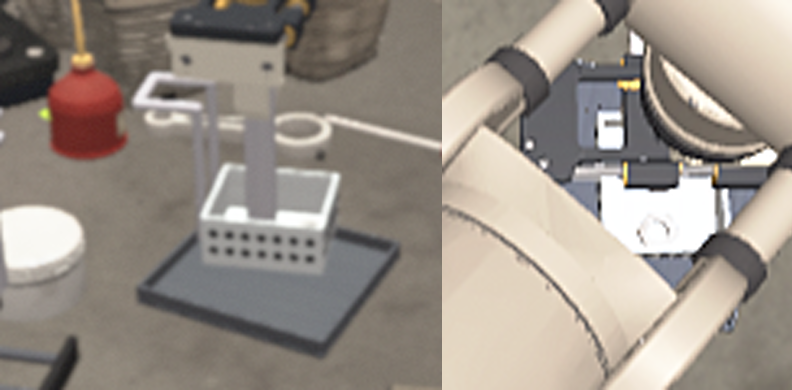

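The basket hangs level over the tray, and its underside is about 36 mm up. The nut shows at crop (655,232) inside it. I'll lower it to just above the floor, then go by feel.

>>> jog_arm(
  targets=[
    {"xyz": [0, 0, 0.06], "spin": 0},
    {"xyz": [0, 0, 0.08], "spin": 0},
    {"xyz": [0, 0, 0.08], "spin": 0},
    {"xyz": [0, 0, 0.06], "spin": 0},
    {"xyz": [0, 0, 0.04], "spin": 0},
    {"xyz": [0, 0, 0.03], "spin": 0},
    {"xyz": [0, 0, 0.015], "spin": 0},
    {"xyz": [0, 0, 0.01], "spin": 0},
    {"xyz": [0, 0, 0], "spin": 0},
    {"xyz": [0, 0, 0], "spin": 0},
  ],
)

```text
time: 32.65
tool_pos: [535.4, -378.1, 115.4]
tcp_rot: [-3.142, 0.0, -3.139]
contact_force: [0.3, 0.9, -2.9]
grip_width: 15.1
finger_force: 29.8
```

>>> jog_arm(
  targets=[
    {"xyz": [0, 0, 0.008], "spin": 0},
    {"xyz": [0, 0, 0.008], "spin": 0},
    {"xyz": [0, 0, 0.004], "spin": 0},
    {"xyz": [0, 0, 0], "spin": 0},
    {"xyz": [0, 0, 0], "spin": 0},
    {"xyz": [0, 0, 0], "spin": 0},
    {"xyz": [0, 0, 0], "spin": 0},
    {"xyz": [0, 0, 0], "spin": 0},
    {"xyz": [0, 0, 0], "spin": 0},
    {"xyz": [0, 0, 0], "spin": 0},
  ],
)

```text
time: 33.9
tool_pos: [535.3, -378.1, 113.6]
tcp_rot: [3.141, 0.0, -3.139]
contact_force: [-0.4, -0.3, -3.2]
grip_width: 15.7
finger_force: 29.8
```

```bash
python3 st.py
```

```text
time 33.9
tool_pos [ 535.35 -378.07  113.62]
tcp_rot [ 3.14  0.   -3.14]
contact_force [-0.38 -0.32 -3.2 ]
moment [ 0.02  0.02 -0.01]
grip_width 15.709875652144628
finger_force 29.81623202562332
```

Not touching yet. I'll go down in 0.8 mm steps.

>>> jog_arm(
  targets=[
    {"xyz": [0, 0, 0.005], "spin": 0},
    {"xyz": [0, 0, 0.005], "spin": 0},
    {"xyz": [0, 0, 0], "spin": 0},
    {"xyz": [0, 0, 0], "spin": 0},
    {"xyz": [0, 0, 0], "spin": 0},
    {"xyz": [0, 0, 0], "spin": 0},
    {"xyz": [0, 0, 0], "spin": 0},
    {"xyz": [0, 0, 0], "spin": 0},
    {"xyz": [0, 0, 0], "spin": 0},
    {"xyz": [0, 0, 0], "spin": 0},
  ],
)

```text
time: 35.15
tool_pos: [535.4, -378.1, 113.0]
tcp_rot: [3.142, 0.0, -3.139]
contact_force: [-0.9, 0.1, 0.1]
grip_width: 15.1
finger_force: 29.8
```

Touchdown: the weight has gone onto the floor. I'll settle 0.2 mm more, then open.

>>> jog_arm(
  targets=[
    {"xyz": [0, 0, 0.003], "spin": 0},
    {"xyz": [0, 0, 0], "spin": 0},
    {"xyz": [0, 0, 0], "spin": 0},
    {"xyz": [0, 0, 0], "spin": 0},
    {"xyz": [0, 0, 0], "spin": 0},
    {"xyz": [0, 0, 0], "spin": 0},
    {"xyz": [0, 0, 0], "spin": 0},
    {"xyz": [0, 0, 0], "spin": 0},
    {"xyz": [0, 0, 0], "spin": 0},
    {"xyz": [0, 0, 0], "spin": 0},
  ],
)

```text
time: 36.4
tool_pos: [535.4, -378.1, 112.8]
tcp_rot: [-3.142, 0.0, -3.139]
contact_force: [-2.3, 0.8, 5.1]
grip_width: 14.8
finger_force: 29.8
```

>>> jog_arm(
  targets=[
    {"xyz": [0, 0, 0], "spin": 0},
    {"xyz": [0, 0, 0], "spin": 0},
    {"xyz": [0, 0, 0], "spin": 0},
    {"xyz": [0, 0, 0], "spin": 0},
    {"xyz": [0, 0, 0], "spin": 0},
    {"xyz": [0, 0, 0], "spin": 0},
    {"xyz": [0, 0, 0], "spin": 0},
    {"xyz": [0, 0, 0], "spin": 0},
    {"xyz": [0, 0, 0], "spin": 0},
    {"xyz": [0, 0, 0], "spin": 0},
  ],
  gripper=80,
)

```text
time: 37.65
tool_pos: [535.4, -378.1, 112.6]
tcp_rot: [3.142, 0.0, -3.139]
contact_force: [0.3, -0.4, -0.1]
grip_width: 73.3
finger_force: 0.0
```

Released. I'll raise straight up and back the arm off to look.

>>> jog_arm(
  targets=[
    {"xyz": [0, 0, -0.1], "spin": 0},
    {"xyz": [0, 0, -0.25], "spin": 0},
    {"xyz": [0, 0, -0.35], "spin": 0},
    {"xyz": [0, 0, -0.4], "spin": 0},
    {"xyz": [0, 0, -0.4], "spin": 0},
    {"xyz": [0.2, 0, -0.4], "spin": 0},
    {"xyz": [0.5, 0, -0.1], "spin": 0},
    {"xyz": [0.5, 0, 0], "spin": 0},
    {"xyz": [0.3, 0, 0], "spin": 0},
    {"xyz": [0, 0, 0], "spin": 0},
  ],
)

```text
time: 38.9
tool_pos: [414.3, -378.6, 273.8]
tcp_rot: [-3.141, 0.001, -3.141]
contact_force: [-0.9, 0.0, -0.4]
grip_width: 73.3
finger_force: 0.0
```

```bash
python3 - <<'E'
from h import *
s=bot.capture("side");t=bot.capture("top")
cv2.imwrite("pics/c7.png",np.hstack([cv2.resize(s[200:400,150:400],None,fx=1.8,fy=1.8,interpolation=2),cv2.resize(t[190:310,325:445],(360,360),interpolation=2)[:, :350]]))
E
python3 st.py
```

```text
time 39.0
tool_pos [ 415.84 -378.53  273.25]
tcp_rot [-3.14  0.   -3.14]
contact_force [ 0.87 -0.53 -0.71]
moment [-0.01 -0.   -0.03]
grip_width 73.31543911955185
finger_force 0.0
```

View pics/c7.png

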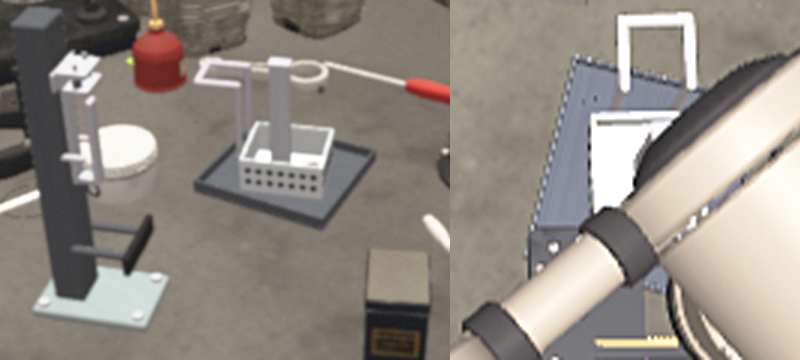

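The basket stands upright inside the tray, at side crop (288,160), with the stand undisturbed and the arm clear. Handing in.

```bash
python3 -c "
from plant import bot
print(bot.close_job())"
```

```text
the job is handed in; nothing more can be done
None
```

The dip basket is off the hook and standing upright in the drip tray, released and handed in at about 39 s; the keeper push was about 2 N, one brief 9 N rub on the prong came early in the lift, and the nut was last seen in the basket just before set-down.

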